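Ram two cells home in the loading tube

TASK

One cell is already stuck part-way down the grey loading tube: set the loose cell into the tube's mouth on top of it, then take the orange-handled ram rod and push both cells down until you feel them bottom out on the sprung stop, pressing firmly (about 15 N) for a moment but never ramming hard. Put the rod back upright in its wooden stand and leave the other things on the bench alone.

Things in the scene. Friction and masses are not known exactly. Their poses are not given: they have to be found in the camera images.
- loading_tube: grey upright tube bolted to the bench, 160 mm high, 33 mm outside (45 mm at the mouth, foot flange 68 mm); origin at the centre of its underside, z up. Straight bore of 25 mm; the top 16 mm widen as a funnel to 39 mm at the mouth. Sprung strips in its wall drag on the cells: sliding them down takes about 2 to 5 N, and this part of the push fades once the motion stops.
- tube_mouth (a point): centre of the tube's mouth, on its axis, 160 mm above the bench. Deep inside, out of sight, is a stop plate set to a different height each time: unloaded it lies 20 to 40 mm above the bench. It is sprung (2 N per mm, 10 mm of travel, then solid): once the cells bottom out, the push needed rises beyond the drag by 2 N per mm.
- cell_in_tube: black cylindrical cell with a brass-coloured band, 22 mm diameter, 50 mm long, ends bevelled 2 mm, 50 g, standing in the tube part-way down; origin at the centre of its lower end, z up along its axis. Its lower end starts 50 to 68 mm above the bench, clear of the stop.
- loose_cell: the same kind of cell, 22 mm diameter, 50 mm long, 50 g, standing upright on the bench; origin at the centre of its lower end, z up along its axis. Once both cells are seated its top lies about 115 to 140 mm above the bench, 20 to 45 mm down the mouth, out of reach of fingers.
- ram_rod: ram rod, 131 mm long, 0.1 to 0.16 kg, hanging upright in its stand; origin at the centre of its lower tip, z up. Aluminium shaft 16 mm diameter from 0 to 80 mm, orange collar 34 mm diameter from 80 to 86 mm, orange round handle 18 mm diameter from 86 to 131 mm, to be gripped from above with the fingertips just over the collar. More than 25 N from the rod dents the cells.
- rod_stand: fixed wooden block 56 x 56 mm, 95 mm high, with an upright hole of 22 mm, 88 mm deep; the rod's collar rests on its top, so the tip of the stored rod is 15 mm above the bench; origin at the centre of its underside
- stand_hole (a point): centre of the hole's mouth on top of the stand, 95 mm above the bench
- driver_yellow: screwdriver lying on the bench behind the work, 165 mm long; bystander
- board_b: blue circuit board lying on the bench behind the work, 46 x 58 mm; bystander
- coupling: brass hose coupling, 25 mm across, 36 mm high, standing behind the work; bystander
- coil: wound ring coil, 36 mm across, 15 mm high, lying on the bench in front of the tube; bystander
Not all that is in view belongs to the job. Of the things that look like the loading_tube, take the one that is farthest to the robot's left at the start.

How it is judged:
On the way, in this order (a step that is already met when the one before it is completed fails the run):
1. the loose cell stands in the tube, at least 30 mm down, let go (horizontal distance between loose_cell and tube_mouth below 0.004 m and z of loose_cell in the frame of loading_tube below 0.13 m and angle between loose_cell's own z axis and vertical below 0.15 rad and contact force between the fingers and loose_cell below 0.1 N), for 0.2 s.
2. the rod presses the stacked cells home on the stop with at least 10 N (contact force between ram_rod and loose_cell above 10 N and z of cell_in_tube in the frame of loading_tube below 0.042 m and distance between loose_cell and cell_in_tube below 0.052 m), for 0.3 s.
At the end, for the whole second after the job is handed in: Both cells down in the tube end to end (origins within 53 mm, within 4 mm of the axis), the lower one at most 42 mm above the bench, having been pressed home with 10 to 25 N; rod upright (0.12 rad) in the stand's hole, collar within 7 mm of its top, all at rest (z of cell_in_tube in the frame of loading_tube below 0.042 m and distance between loose_cell and cell_in_tube below 0.053 m and horizontal distance between loose_cell and tube_mouth below 0.004 m and horizontal distance between ram_rod and stand_hole below 0.008 m and height (world z) of ram_rod below 0.022 m and angle between ram_rod's own z axis and vertical below 0.12 rad and linear speed of each of ram_rod, loose_cell below 0.02 m/s); the robot touches nothing.
It fails at once if the rod bears on the cells with more than 25 N (contact force between ram_rod and loose_cell above 25 N).
It fails at once if a bystander is moved more than 20 mm (distance of any of driver_yellow, board_b, coupling, coil from where it was at the start of the episode above 0.02 m).
It also fails if it takes over 72 s, if anything falls off the work surface, if the arm or the gripper's body presses on something with over 40 N, if the wrist force passes 120 N, or if a joint passes its speed limit or range.

ROBOT

A 6-joint arm with a two-finger parallel gripper is mounted at the origin on a cart in front of the work surface, level with it; the furniture and walls round the work are solid. World frame = base frame: x ahead of the robot, y to its left, z up, the work surface at z = 0. Lengths are in m, angles in rad, forces in N, time in s.
With the tool pointing down it reaches from about 0.375 to 0.825 m from the base axis. Payload 5.5 kg.
Tool frame: the origin (TCP) lies midway between the tips of the shut fingers; the grasp point (between the pads) lies 19 mm behind it; z points along the fingers, y is the line along which they close (so a half turn about z gives the same grasp; the last joint's range is limited). The gripper opens to 85 mm and grips with 20 to 120 N. Pads are 22 mm wide; open, the fingers measure 114 mm over their backs; the gripper's body (76 mm by 85 mm) begins 54 mm behind the grasp point. The pads swing forward as they close: fully open they stand 13 mm farther back than shut.
Start: joints at [1.161, 0.314, -0.047, 1.21, 0, 1.571], TCP at [0.239, 0.55, 0.231] pointing down, gripper open.
Joint ranges: [-2.67, 2.67], [-0.69, 1.73], [-1.03, 1.25], [-2.08, 2.16], [-1.42, 1.45], [-3.14, 3.14]. Speed limits (rad/s): [2.39, 2.39, 3.01, 3.14, 3.14, 3.14].

INTERFACE

Orientations are given as [roll, pitch, yaw] about the fixed x, y, z axes, in that order (R = Rz(yaw) Ry(pitch) Rx(roll)).
In Python, from rig import env, viewer, nets gives the robot as it stands.
- The arm moves only by the tool move_arm, never from a script. Its argument "targets" is a list of rows, each an object of numbers: "tx", "ty", "tz": the shift along the tool's x, y, z in units of 20 mm (1.0 is 20 mm); "ax", "ay", "az": the turn, a rotation vector about the tool's x, y, z in units of 4 degrees (1.0 is 4 degrees). A call has 1 to 20 rows; each row shifts and turns the commanded pose from where the row before left it, along the tool's axes as they then stand; what a row does not reach is not made up. A row lasts 1/8 s, in which the tool goes at most 62.5 mm and 10.7 degrees, less where a joint would pass 70% of its speed; a pose out of reach is approached as far as the arm can. A call with a number of a shift or a turn outside -1 to 1 is refused whole. A call with a gripper value outside its range is refused whole. "grip" is the gripper command: -1 is shut, 1 is fully open, values between are in proportion, set as the call begins (left out, the last holds). The fingers move at their own pace and stop on an object; "newtons" is the grip in N (left out, the last holds). Time passes only in rows, so rows that do not move let the fingers close. It gives the time, the measured TCP pose, the force, the opening and the grip force at its end, in the units of the state.
- env.get_state(): the state, without advancing time (a new reading comes with each control period).
- viewer.camera(name): name is "scene" or "top" or "wrist"; returns the picture (384x512x3 uint8, blue, green, red); there is no depth.
- viewer.calibration(name): a dict with "intrinsics" (3x3 intrinsics, pixels), "eye" and "attitude" of the camera in the world. Camera axes: x right, y down, z forward; pixel columns grow to the right and rows downward; lengths in m; the calibration is good to about 2 mm. A picture is of the moment at which its call begins: read the wrist's pose just before it. calibration takes no time and is no camera call; for the wrist camera it gives the pose at the moment of the call.
- env.hand_in(): hands the job in; it is judged then, once.
Trained networks look in the newest picture that a camera, given by its name, has taken for a name from the list of things; names that differ only in an ending like _2 or _b are one class to them, and where a whole thing is asked for, a point or a joint stands for the part that bears it (a point fixed in the world has none). Each returns a list of dicts, best first, with "confidence" (0 to 1); they miss things now and then, are a little off and sometimes report something else, mostly with a low value. They report only what shows in the picture. A call takes as long as a camera call. They do not tell look-alikes from the thing itself.
- nets.regions_of(camera, label): "pixels" (384x512 bool, what is visible of it) and "rect" ([left, top, right, bottom] in pixels, round what is visible of it).
The state is a dict: "clock": time; "joint_positions": joint angles; "qvel": joint speeds; "tau": joint torques, N m; "eef_pos": TCP position; "orientation": TCP orientation; "contact_force": force on the tool from outside, world axes, zero at the start; "moment": the same for the moment, N m; "gripper_width": opening from 0.0 (shut) to 1.0 (fully open); "finger_force": force on a finger pad.
Only numpy, scipy, OpenCV 4.12 (cv2) and the standard library are available. Lean on these libraries where they do the work, as an engineer would, in place of code of your own. Each camera call takes 0.05 s, during which the arm holds its last target. There are 200 camera calls.

## Working session

There is one attempt and no reset: what is moved stays moved. The work goes in short steps, Python scripts to look and compute and a tool call to move; the robot and the scene stay as the last step left them, time stands still between calls to the robot, and variables do not carry over. Pictures are saved under pics/ and viewed, at most 10 in all, crops included, and the job is handed in when it is done.

Besides the shell and the picture viewer there is one more tool, called after "Call:" by a JSON object that holds its "api" and its "payload", one argument or row to a line. move_arm: Moves the arm, as the interface text tells. Shifts and turns lie within -1 to 1; 1 stands for 20 mm of shift or 4 degrees of turn. Its arguments: {"type":"object","properties":{"targets":{"type":"array","items":{"type":"object","properties":{"tx":{"type":"number"},"ty":{"type":"number"},"tz":{"type":"number"},"ax":{"type":"number"},"ay":{"type":"number"},"az":{"type":"number"}}}},"grip":{"type":"number"},"newtons":{"type":"number"}},"required":["targets"]}

```bash
mkdir -p pics; ls
cat > h.py <<'E'
import numpy as np, cv2
from rig import env, viewer, nets
def cal(n):
    c=viewer.calibration(n); return np.array(c["intrinsics"]),np.array(c["eye"]),np.array(c["attitude"])
def ray(n,u,v,z):
    K,e,R=cal(n)
    if R.shape!=(3,3):
        from scipy.spatial.transform import Rotation as S
        R=S.from_euler('xyz',R).as_matrix()
    d=R@np.linalg.solve(K,[u,v,1]); return e+d*(z-e[2])/d[2]
def proj(n,p):
    K,e,R=cal(n)
    if R.shape!=(3,3):
        from scipy.spatial.transform import Rotation as S
        R=S.from_euler('xyz',R).as_matrix()
    q=K@(R.T@(np.array(p)-e)); return q[:2]/q[2]
E
python3 - <<'E'
from h import *
a=viewer.camera("scene");b=viewer.camera("top")
cv2.imwrite("pics/s.png",cv2.resize(a,(800,600)));cv2.imwrite("pics/t.png",cv2.resize(b,(800,600)))
print(env.get_state())
for n in("scene","top","wrist"):print(n,viewer.calibration(n))
for l in("loading_tube","loose_cell","ram_rod","rod_stand"):
  for n in("scene","top"):
    print(l,n,[(round(r["confidence"],2),np.round(r["rect"])) for r in nets.regions_of(n,l)])
E
```

```text
pics
{'clock': 0.1, 'joint_positions': array([ 1.16099397e+00,  3.14143987e-01, -4.79845987e-02,  1.21024378e+00,
       -3.79024013e-06,  1.57081039e+00]), 'qvel': array([ 0.00189064, -0.00102156,  0.00198168, -0.00061551, -0.00012427,
        0.00052049]), 'tau': array([ 4.28544909e-04, -5.40767312e+01,  3.40541232e+01,  1.11415357e-02,
       -2.30845001e-05,  3.27536509e-05]), 'eef_pos': array([0.23884137, 0.54982061, 0.23052518]), 'orientation': array([-3.14001662e+00,  3.81240712e-06,  2.73177624e+00]), 'contact_force': array([-0.71044926,  0.45232894, -0.79475033]), 'moment': array([-0.04754139,  0.08380003, -0.01605152]), 'finger_force': 0.0, 'gripper_width': 1.0024622141574788}
scene {'intrinsics': array([[469.82885597,   0.        , 263.88236586],
       [  0.        , 469.82885597, 196.06160295],
       [  0.        ,   0.        ,   1.        ]]), 'eye': array([-0.1003133 ,  0.54846101,  0.69215305]), 'attitude': array([-2.16469521, -0.0253145 , -2.25789874])}
top {'intrinsics': array([[450.40383563,   0.        , 255.63787146],
       [  0.        , 450.40383563, 191.278
[... 312 characters left out ...]
    ,   0.        ,   1.        ]]), 'eye': array([0.17854572, 0.57749776, 0.37316633]), 'attitude': array([2.87496644e+00, 2.11592871e-03, 1.16004908e+00])}
loading_tube scene [(0.68, array([269., 171., 294., 246.])), (0.55, array([346., 187., 384., 264.]))]
loading_tube top [(0.8, array([256., 187., 279., 210.])), (0.63, array([294., 244., 323., 276.]))]
loose_cell scene [(0.77, array([174., 273., 190., 293.]))]
loose_cell top [(0.49, array([300., 133., 324., 149.]))]
ram_rod scene [(0.58, array([333., 164., 346., 187.])), (0.43, array([269., 172., 294., 244.]))]
ram_rod top [(0.48, array([326., 198., 344., 216.]))]
rod_stand scene []
rod_stand top [(0.69, array([314., 196., 345., 221.]))]
```

View pics/s.png

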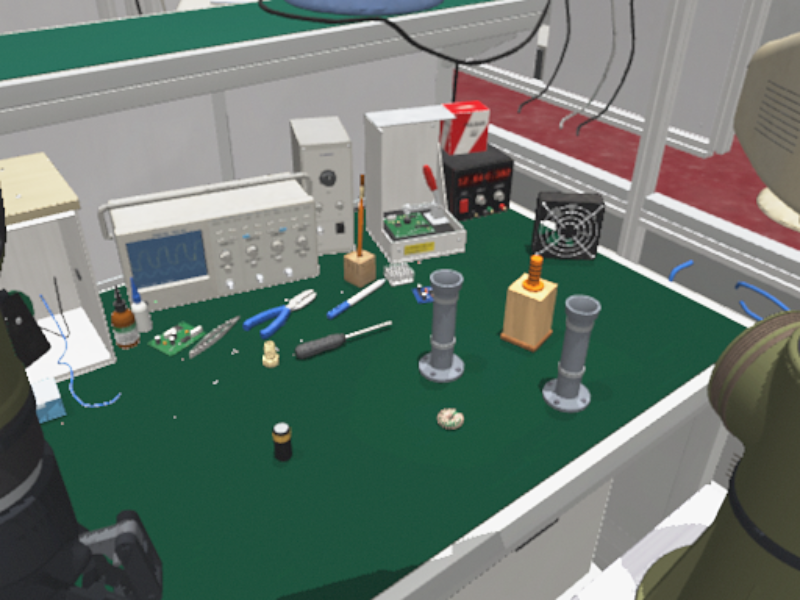

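View pics/t.png

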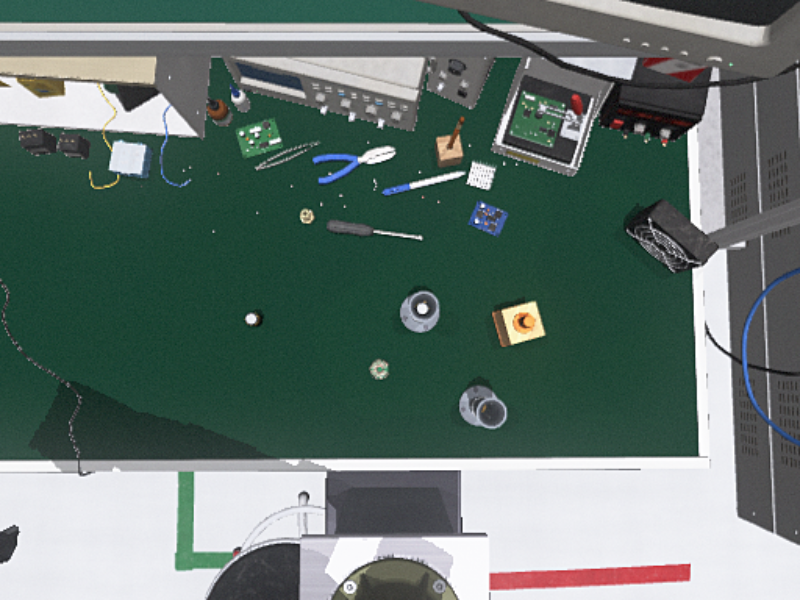

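The scene view shows the left tube at (443,325) with the loose cell at (283,442) and the rod in its stand at (535,300). In the top view (800 px wide), the cell top is at (253,319), the left tube's mouth at (421,308) with a cell in it, and the rod at (526,321).

Run:
```python
from h import *
s=1.5625
P=lambda n,u,v,z:print(n,(u,v),z,np.round(ray(n,u/s,v/s,z),4))
P("top",253,318.5,.05);P("scene",282,428,.05);P("scene",283,456,0)
P("top",422,307,.16);P("scene",446,280,.16);P("scene",441,367,.005)
P("top",526,321,.146);P("scene",537,257,.146);P("top",525,321,.101)
P("top",379,369,.015);P("top",306,216,.036);P("top",484,410,.16)
P("top",330,226,.02)
from scipy.spatial.transform import Rotation as S
st=env.get_state();print(S.from_euler('xyz',st['orientation']).as_matrix().round(3))
e=S.from_euler('xyz',st['orientation']).as_matrix()
K,c,R=cal("wrist");print(e.T@(c-st['eef_pos']), e.T@S.from_euler('xyz',R).as_matrix())
```

```text
top (253, 318.5) 0.05 [0.5174 0.2303 0.05  ]
scene (282, 428) 0.05 [0.5136 0.2341 0.05  ]
scene (283, 456) 0 [0.516  0.2354 0.    ]
top (422, 307) 0.16 [ 0.5279 -0.0435  0.16  ]
scene (446, 280) 0.16 [ 0.5226 -0.0398  0.16  ]
scene (441, 367) 0.005 [ 0.5246 -0.0422  0.005 ]
top (526, 321) 0.146 [ 0.5071 -0.2016  0.146 ]
scene (537, 257) 0.146 [ 0.5055 -0.2068  0.146 ]
top (525, 321) 0.101 [ 0.5093 -0.2087  0.101 ]
top (379, 369) 0.015 [0.4332 0.0236 0.015 ]
top (306, 216) 0.036 [0.691  0.1461 0.036 ]
top (484, 410) 0.16 [ 0.3748 -0.1343  0.16  ]
top (330, 226) 0.02 [0.6768 0.107  0.02  ]
[[-0.917  0.398 -0.   ]
 [ 0.398  0.917 -0.   ]
 [-0.    -0.    -1.   ]]
[ 0.06633244  0.00112558 -0.14262444] [[-9.58691804e-04 -9.64666211e-01 -2.63473306e-01]
 [ 9.99999365e-01 -7.68779879e-04 -8.23898349e-04]
 [ 5.92233921e-04 -2.63473929e-01  9.64666335e-01]]
```

Call:
{"api": "move_arm", "payload": {
  "targets": [
    {"az": 1},
    {"az": 1},
    {"az": 1},
    {"az": 1},
    {"az": 1},
    {"az": 1},
    {"az": 1},
    {"az": 1},
    {"az": 1},
    {"az": 1},
    {"az": 1},
    {"az": 1},
    {"az": 1},
    {"az": 1},
    {"az": 1},
    {"az": 1},
    {"az": 0.63}
  ],
  "grip": 1
}}

```text
$.targets[0]: bad value
```

Call:
{"api": "move_arm", "payload": {
  "targets": [
    {"tx": -1, "ty": 0.87},
    {"tx": -1, "ty": 0.87},
    {"tx": -1, "ty": 0.87},
    {"tx": -1, "ty": 0.87},
    {"tx": -1, "ty": 0.87},
    {"tx": -1, "ty": 0.87},
    {"tx": -1, "ty": 0.87},
    {"tx": -1, "ty": 0.87},
    {"tx": -1, "ty": 0.87},
    {"tx": -1, "ty": 0.87},
    {"tx": -1, "ty": 0.87},
    {"tx": -1, "ty": 0.87},
    {"tx": -1, "ty": 0.87},
    {"tx": -1, "ty": 0.87},
    {"tx": -1, "ty": 0.87},
    {"tx": -0.9, "ty": 0.8},
    {},
    {}
  ]
}}

```text
$.targets[0]: bad value
```

Run:
```python
from h import *
st=env.get_state();print(st['clock'],st['eef_pos'],st['orientation'],st['contact_force'])
a=viewer.camera("wrist");cv2.imwrite("pics/w1.png",a)
for r in nets.regions_of("wrist","loose_cell"):
  print(r["confidence"],r["rect"])
print(proj("wrist",[.516,.232,.05]),proj("wrist",[.516,.232,.0]))
```

```text
0.5 [0.23904724 0.55028804 0.23128797] [-3.14153920e+00  4.45698976e-06  2.73180453e+00] [-0.48428662  0.01731855  0.17966138]
[110.96328327 467.12384746] [125.71234231 429.62187271]
```

View pics/w1.png

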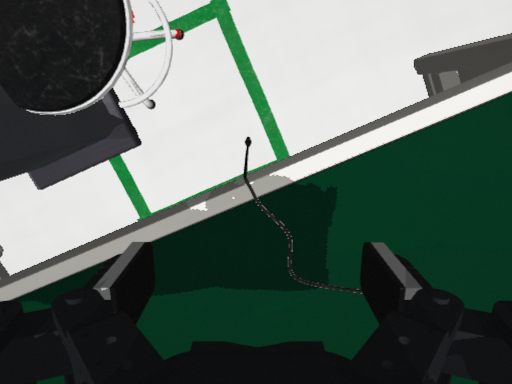

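The moves were refused, so this view is from the start pose and shows only the bench edge and fingers. I'll give all six numbers in each row.

Call:
{"api": "move_arm", "payload": {
  "targets": [
    {"tx": 0, "ty": 0, "tz": 0, "ax": 0, "ay": 0, "az": 1},
    {"tx": 0, "ty": 0, "tz": 0, "ax": 0, "ay": 0, "az": 1},
    {"tx": 0, "ty": 0, "tz": 0, "ax": 0, "ay": 0, "az": 1},
    {"tx": 0, "ty": 0, "tz": 0, "ax": 0, "ay": 0, "az": 1},
    {"tx": 0, "ty": 0, "tz": 0, "ax": 0, "ay": 0, "az": 1},
    {"tx": 0, "ty": 0, "tz": 0, "ax": 0, "ay": 0, "az": 1},
    {"tx": 0, "ty": 0, "tz": 0, "ax": 0, "ay": 0, "az": 1},
    {"tx": 0, "ty": 0, "tz": 0, "ax": 0, "ay": 0, "az": 1},
    {"tx": 0, "ty": 0, "tz": 0, "ax": 0, "ay": 0, "az": 1},
    {"tx": 0, "ty": 0, "tz": 0, "ax": 0, "ay": 0, "az": 1},
    {"tx": 0, "ty": 0, "tz": 0, "ax": 0, "ay": 0, "az": 1},
    {"tx": 0, "ty": 0, "tz": 0, "ax": 0, "ay": 0, "az": 1},
    {"tx": 0, "ty": 0, "tz": 0, "ax": 0, "ay": 0, "az": 1},
    {"tx": 0, "ty": 0, "tz": 0, "ax": 0, "ay": 0, "az": 1},
    {"tx": 0, "ty": 0, "tz": 0, "ax": 0, "ay": 0, "az": 1},
    {"tx": 0, "ty": 0, "tz": 0, "ax": 0, "ay": 0, "az": 1},
    {"tx": 0, "ty": 0, "tz": 0, "ax": 0, "ay": 0, "az": 0.63}
  ],
  "grip": 1,
  "newtons": 40
}}

```text
clock: 2.72
eef_pos: [0.239, 0.5503, 0.2314]
orientation: [3.142, -0.0, 1.569]
contact_force: [0.1, 0.2, 0.3]
gripper_width: 1.002
finger_force: 0.0
```

Call:
{"api": "move_arm", "payload": {
  "targets": [
    {"tx": -1, "ty": 0.87, "tz": 0, "ax": 0, "ay": 0, "az": 0},
    {"tx": -1, "ty": 0.87, "tz": 0, "ax": 0, "ay": 0, "az": 0},
    {"tx": -1, "ty": 0.87, "tz": 0, "ax": 0, "ay": 0, "az": 0},
    {"tx": -1, "ty": 0.87, "tz": 0, "ax": 0, "ay": 0, "az": 0},
    {"tx": -1, "ty": 0.87, "tz": 0, "ax": 0, "ay": 0, "az": 0},
    {"tx": -1, "ty": 0.87, "tz": 0, "ax": 0, "ay": 0, "az": 0},
    {"tx": -1, "ty": 0.87, "tz": 0, "ax": 0, "ay": 0, "az": 0},
    {"tx": -1, "ty": 0.87, "tz": 0, "ax": 0, "ay": 0, "az": 0},
    {"tx": -1, "ty": 0.87, "tz": 0, "ax": 0, "ay": 0, "az": 0},
    {"tx": -1, "ty": 0.87, "tz": 0, "ax": 0, "ay": 0, "az": 0},
    {"tx": -1, "ty": 0.87, "tz": 0, "ax": 0, "ay": 0, "az": 0},
    {"tx": -1, "ty": 0.87, "tz": 0, "ax": 0, "ay": 0, "az": 0},
    {"tx": -1, "ty": 0.87, "tz": 0, "ax": 0, "ay": 0, "az": 0},
    {"tx": -1, "ty": 0.87, "tz": 0, "ax": 0, "ay": 0, "az": 0},
    {"tx": -1, "ty": 0.87, "tz": 0, "ax": 0, "ay": 0, "az": 0},
    {"tx": -0.9, "ty": 0.8, "tz": 0, "ax": 0, "ay": 0, "az": 0},
    {"tx": 0, "ty": 0, "tz": 0, "ax": 0, "ay": 0, "az": 0}
  ]
}}

```text
clock: 4.85
eef_pos: [0.5169, 0.2313, 0.2313]
orientation: [3.141, 0.0, 1.569]
contact_force: [-0.4, 0.1, 0.0]
gripper_width: 0.999
finger_force: 0.0
```

Run:
```python
from h import *
st=env.get_state();print(st['clock'],st['eef_pos'],st['orientation'],st['qvel'].round(3))
a=viewer.camera("wrist");cv2.imwrite("pics/w2.png",a)
for r in nets.regions_of("wrist","loose_cell"):
  print(r["confidence"],r["rect"])
print(proj("wrist",[.516,.232,.05]),proj("wrist",[.516,.232,.0]))
```

```text
4.85 [0.51685528 0.23128255 0.23125234] [3.14144224e+00 6.95280831e-05 1.56850586e+00] [ 0.031 -0.008 -0.011  0.005  0.016  0.014]
0.94 [248.7, 143.1, 270.0, 171.7]
[256.76825135 168.46885042] [256.83181849 159.09671985]
```

View pics/w2.png

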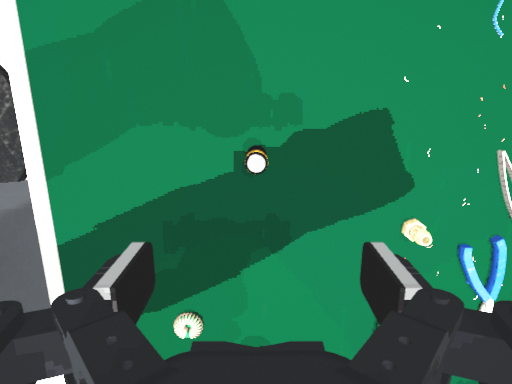

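The wrist view shows the cell's white top at (256,162), almost centred between the fingers.

Run:
```python
from h import *
a=cv2.imread("pics/w2.png")
m=(a.min(2)>200).astype(np.uint8);m[:130]=0;m[190:]=0;m[:,:230]=0;m[:,285:]=0
mo=cv2.moments(m,True);u,v=mo['m10']/mo['m00'],mo['m01']/mo['m00'];print(u,v,mo['m00'])
p=ray("wrist",u,v,.05);print(p, env.get_state()['eef_pos'])
```

```text
255.72332015810278 163.0395256916996 253.0
[0.51501389 0.23727322 0.05      ] [0.5158434  0.23240372 0.23125685]
```

Call:
{"api": "move_arm", "payload": {
  "targets": [
    {"tx": 0.16, "ty": -0.04, "tz": 1, "ax": 0, "ay": 0, "az": 0},
    {"tx": 0, "ty": 0, "tz": 1, "ax": 0, "ay": 0, "az": 0},
    {"tx": 0, "ty": 0, "tz": 1, "ax": 0, "ay": 0, "az": 0},
    {"tx": 0, "ty": 0, "tz": 1, "ax": 0, "ay": 0, "az": 0},
    {"tx": 0, "ty": 0, "tz": 1, "ax": 0, "ay": 0, "az": 0},
    {"tx": 0, "ty": 0, "tz": 1, "ax": 0, "ay": 0, "az": 0},
    {"tx": 0, "ty": 0, "tz": 1, "ax": 0, "ay": 0, "az": 0},
    {"tx": 0, "ty": 0, "tz": 1, "ax": 0, "ay": 0, "az": 0},
    {"tx": 0, "ty": 0, "tz": 1, "ax": 0, "ay": 0, "az": 0},
    {"tx": 0, "ty": 0, "tz": 0.65, "ax": 0, "ay": 0, "az": 0},
    {"tx": 0, "ty": 0, "tz": 0, "ax": 0, "ay": 0, "az": 0},
    {"tx": 0, "ty": 0, "tz": 0, "ax": 0, "ay": 0, "az": 0}
  ]
}}

```text
clock: 6.45
eef_pos: [0.5156, 0.236, 0.039]
orientation: [3.141, -0.0, 1.571]
contact_force: [0.6, -0.2, 0.6]
gripper_width: 0.999
finger_force: 0.0
```

Call:
{"api": "move_arm", "payload": {
  "targets": [
    {"tx": 0, "ty": 0, "tz": 0, "ax": 0, "ay": 0, "az": 0},
    {"tx": 0, "ty": 0, "tz": 0, "ax": 0, "ay": 0, "az": 0},
    {"tx": 0, "ty": 0, "tz": 0, "ax": 0, "ay": 0, "az": 0},
    {"tx": 0, "ty": 0, "tz": 0, "ax": 0, "ay": 0, "az": 0},
    {"tx": 0, "ty": 0, "tz": 0, "ax": 0, "ay": 0, "az": 0},
    {"tx": 0, "ty": 0, "tz": 0, "ax": 0, "ay": 0, "az": 0},
    {"tx": 0, "ty": 0, "tz": 0, "ax": 0, "ay": 0, "az": 0}
  ],
  "grip": -1,
  "newtons": 40
}}

```text
clock: 7.32
eef_pos: [0.5155, 0.2356, 0.0386]
orientation: [3.141, -0.0, 1.571]
contact_force: [-0.7, 0.3, 4.9]
gripper_width: 0.227
finger_force: 39.3
```

Call:
{"api": "move_arm", "payload": {
  "targets": [
    {"tx": 0, "ty": 0, "tz": -0.5, "ax": 0, "ay": 0, "az": 0},
    {"tx": 0, "ty": 0, "tz": -1, "ax": 0, "ay": 0, "az": 0},
    {"tx": 0, "ty": 0, "tz": -1, "ax": 0, "ay": 0, "az": 0},
    {"tx": 0, "ty": 0, "tz": -1, "ax": 0, "ay": 0, "az": 0},
    {"tx": 0, "ty": 0, "tz": -1, "ax": 0, "ay": 0, "az": 0},
    {"tx": 0, "ty": 0, "tz": -1, "ax": 0, "ay": 0, "az": 0},
    {"tx": 0, "ty": 0, "tz": -1, "ax": 0, "ay": 0, "az": 0},
    {"tx": 0, "ty": 0, "tz": -1, "ax": 0, "ay": 0, "az": 0},
    {"tx": 0, "ty": 0, "tz": -1, "ax": 0, "ay": 0, "az": 0},
    {"tx": 0, "ty": 0, "tz": -1, "ax": 0, "ay": 0, "az": 0}
  ]
}}

```text
clock: 8.57
eef_pos: [0.515, 0.2354, 0.2291]
orientation: [-3.141, 0.0, 1.571]
contact_force: [-0.4, 0.6, -0.7]
gripper_width: 0.229
finger_force: 39.2
```

Call:
{"api": "move_arm", "payload": {
  "targets": [
    {"tx": -0.9, "ty": 0, "tz": 0, "ax": 0, "ay": 0, "az": 0},
    {"tx": -1, "ty": 0.1, "tz": 0, "ax": 0, "ay": 0, "az": 0},
    {"tx": -1, "ty": 0.1, "tz": 0, "ax": 0, "ay": 0, "az": 0},
    {"tx": -1, "ty": 0.1, "tz": 0, "ax": 0, "ay": 0, "az": 0},
    {"tx": -1, "ty": 0.1, "tz": 0, "ax": 0, "ay": 0, "az": 0},
    {"tx": -1, "ty": 0.1, "tz": 0, "ax": 0, "ay": 0, "az": 0},
    {"tx": -1, "ty": 0, "tz": 0, "ax": 0, "ay": 0, "az": 0},
    {"tx": -1, "ty": 0, "tz": 0, "ax": 0, "ay": 0, "az": 0},
    {"tx": -1, "ty": 0, "tz": 0, "ax": 0, "ay": 0, "az": 0},
    {"tx": -1, "ty": 0, "tz": 0, "ax": 0, "ay": 0, "az": 0},
    {"tx": -1, "ty": 0, "tz": 0, "ax": 0, "ay": 0, "az": 0},
    {"tx": -1, "ty": 0, "tz": 0, "ax": 0, "ay": 0, "az": 0},
    {"tx": -1, "ty": 0, "tz": 0, "ax": 0, "ay": 0, "az": 0},
    {"tx": -1, "ty": 0, "tz": 0, "ax": 0, "ay": 0, "az": 0},
    {"tx": 0, "ty": 0, "tz": 0, "ax": 0, "ay": 0, "az": 0},
    {"tx": 0, "ty": 0, "tz": 0, "ax": 0, "ay": 0, "az": 0}
  ]
}}

```text
clock: 10.58
eef_pos: [0.5252, -0.0425, 0.2283]
orientation: [-3.142, -0.0, 1.571]
contact_force: [0.2, -0.9, -0.7]
gripper_width: 0.231
finger_force: 39.2
```

Run:
```python
from h import *
st=env.get_state();print(st['clock'],st['eef_pos'],st['gripper_width'],st['contact_force'])
a=viewer.camera("wrist");cv2.imwrite("pics/w3.png",cv2.resize(a,(800,600)))
b=viewer.camera("scene");cv2.imwrite("pics/s3f.png",b)
for l in("loose_cell","loading_tube"):print(l,[(r["confidence"],r["rect"]) for r in nets.regions_of("wrist",l)])
print(proj("wrist",[.525,-.042,.16]), proj("wrist",st['eef_pos']))
print(proj("scene",[.525,-.042,.16]), proj("scene",st['eef_pos']))
```

```text
10.575 [ 0.52517424 -0.04246639  0.22831334] 0.23069563958931044 [ 0.19204701 -0.92556743 -0.6680602 ]
loose_cell [(0.74, [237.8, 203.4, 284.1, 279.5])]
loading_tube [(0.62, [227.8, 130.9, 298.5, 231.3]), (0.59, [9.9, 219.0, 153.0, 341.2])]
[255.83955152 204.10465131] [255.6812294 251.3876502]
[285.45355099 178.3950509 ] [287.25078335 150.22802827]
```

View pics/w3.png

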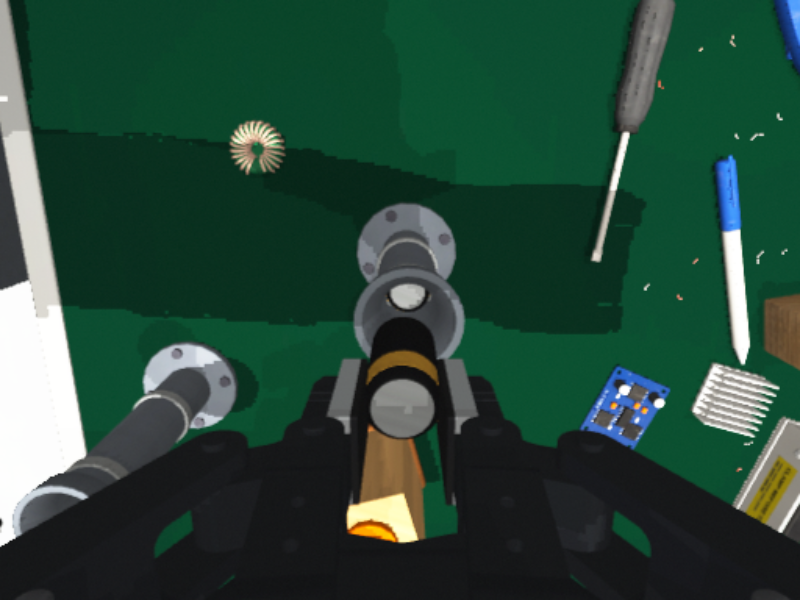

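The tube's mouth is centred at about (409,320) in the 800 px picture, 3–4 mm farther in x than the held cell, so I'll correct for that and lower.

Call:
{"api": "move_arm", "payload": {
  "targets": [
    {"tx": 0, "ty": 0.17, "tz": 0.5, "ax": 0, "ay": 0, "az": 0},
    {"tx": 0, "ty": 0, "tz": 0.5, "ax": 0, "ay": 0, "az": 0},
    {"tx": 0, "ty": 0, "tz": 0.5, "ax": 0, "ay": 0, "az": 0},
    {"tx": 0, "ty": 0, "tz": 0.5, "ax": 0, "ay": 0, "az": 0},
    {"tx": 0, "ty": 0, "tz": 0.3, "ax": 0, "ay": 0, "az": 0},
    {"tx": 0, "ty": 0, "tz": 0.2, "ax": 0, "ay": 0, "az": 0},
    {"tx": 0, "ty": 0, "tz": 0.2, "ax": 0, "ay": 0, "az": 0},
    {"tx": 0, "ty": 0, "tz": 0.2, "ax": 0, "ay": 0, "az": 0},
    {"tx": 0, "ty": 0, "tz": 0, "ax": 0, "ay": 0, "az": 0},
    {"tx": 0, "ty": 0, "tz": 0, "ax": 0, "ay": 0, "az": 0}
  ]
}}

```text
clock: 12.02
eef_pos: [0.5286, -0.0425, 0.1703]
orientation: [-3.142, 0.0, 1.571]
contact_force: [-0.2, -0.4, -2.0]
gripper_width: 0.229
finger_force: 39.2
```

Call:
{"api": "move_arm", "payload": {
  "targets": [
    {"tx": 0, "ty": 0, "tz": 0.15, "ax": 0, "ay": 0, "az": 0},
    {"tx": 0, "ty": 0, "tz": 0.1, "ax": 0, "ay": 0, "az": 0},
    {"tx": 0, "ty": 0, "tz": 0.1, "ax": 0, "ay": 0, "az": 0},
    {"tx": 0, "ty": 0, "tz": 0, "ax": 0, "ay": 0, "az": 0}
  ]
}}

```text
clock: 12.52
eef_pos: [0.5286, -0.0425, 0.1631]
orientation: [-3.141, -0.0, 1.571]
contact_force: [-0.8, -1.7, -1.2]
gripper_width: 0.226
finger_force: 39.2
```

Call:
{"api": "move_arm", "payload": {
  "targets": [
    {"tx": 0, "ty": 0, "tz": 0, "ax": 0, "ay": 0, "az": 0},
    {"tx": 0, "ty": 0, "tz": 0, "ax": 0, "ay": 0, "az": 0},
    {"tx": 0, "ty": 0, "tz": 0, "ax": 0, "ay": 0, "az": 0},
    {"tx": 0, "ty": 0, "tz": 0, "ax": 0, "ay": 0, "az": 0},
    {"tx": 0, "ty": 0, "tz": -1, "ax": 0, "ay": 0, "az": 0},
    {"tx": 0, "ty": 0, "tz": -1, "ax": 0, "ay": 0, "az": 0},
    {"tx": 0, "ty": 0, "tz": -1, "ax": 0, "ay": 0, "az": 0},
    {"tx": 0, "ty": 0, "tz": -1, "ax": 0, "ay": 0, "az": 0},
    {"tx": 0, "ty": 0, "tz": -0.5, "ax": 0, "ay": 0, "az": 0},
    {"tx": 0, "ty": 0, "tz": 0, "ax": 0, "ay": 0, "az": 0}
  ],
  "grip": 1
}}

```text
clock: 13.78
eef_pos: [0.5291, -0.0425, 0.2537]
orientation: [3.14, 0.0, 1.571]
contact_force: [-0.3, -0.4, -0.0]
gripper_width: 1.001
finger_force: 0.0
```

Run:
```python
from h import *
st=env.get_state();print(st['clock'],st['eef_pos'])
a=viewer.camera("wrist");b=viewer.camera("scene")
c=cv2.resize(b[120:260,220:370],None,fx=3,fy=3)
d=np.zeros((420,960,3),np.uint8);d=np.hstack([cv2.resize(c,(400,373)),cv2.resize(a[100:300,150:364],(400,373))])
cv2.imwrite("pics/c4.png",d)
t=proj("wrist",[.529,-.042,.16]);print(t)
print("scene top z->v",[(z,proj("scene",[.527,-.042,z]).round(1)) for z in(.15,.16,.17,.18)])
```

```text
13.775 [ 0.52906767 -0.04251644  0.25372389]
[257.38984763 192.97500225]
scene top z->v [(0.15, array([284.6, 181.9])), (0.16, array([284.8, 178. ])), (0.17, array([285.1, 174. ])), (0.18, array([285.3, 170. ]))]
```

View pics/c4.png

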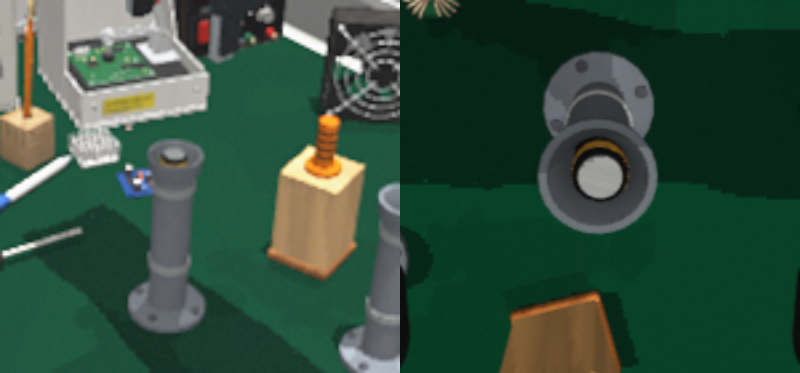

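The cell is upright in the mouth of the tube, its top about level with the mouth. Now to the rod.

Call:
{"api": "move_arm", "payload": {
  "targets": [
    {"tx": -1, "ty": -0.1, "tz": 0, "ax": 0, "ay": 0, "az": 0},
    {"tx": -1, "ty": -0.2, "tz": 0, "ax": 0, "ay": 0, "az": 0},
    {"tx": -1, "ty": -0.2, "tz": 0, "ax": 0, "ay": 0, "az": 0},
    {"tx": -1, "ty": -0.2, "tz": 0, "ax": 0, "ay": 0, "az": 0},
    {"tx": -1, "ty": -0.2, "tz": 0, "ax": 0, "ay": 0, "az": 0},
    {"tx": -1, "ty": -0.2, "tz": 0, "ax": 0, "ay": 0, "az": 0},
    {"tx": -1, "ty": 0, "tz": 0, "ax": 0, "ay": 0, "az": 0},
    {"tx": -1, "ty": 0, "tz": 0, "ax": 0, "ay": 0, "az": 0},
    {"tx": 0, "ty": 0, "tz": 0, "ax": 0, "ay": 0, "az": 0},
    {"tx": 0, "ty": 0, "tz": 0, "ax": 0, "ay": 0, "az": 0}
  ]
}}

```text
clock: 15.12
eef_pos: [0.5066, -0.2024, 0.2531]
orientation: [-3.141, -0.001, 1.571]
contact_force: [-0.1, -0.1, -0.1]
gripper_width: 0.999
finger_force: 0.0
```

Run:
```python
from h import *
st=env.get_state();print(st['clock'],st['eef_pos'],st['orientation'])
a=viewer.camera("wrist");cv2.imwrite("pics/w5f.png",a);cv2.imwrite("pics/w5.png",cv2.resize(a[100:300,150:364],None,fx=2.8,fy=2.8))
print([(r["confidence"],r["rect"]) for r in nets.regions_of("wrist","ram_rod")])
for z in(.146,.101,.095):print(z,proj("wrist",[.506,-.204,z]),ray("wrist",256,192,z))
```

```text
15.125 [ 0.50664357 -0.20238857  0.2530772 ] [-3.14127083e+00 -5.03237133e-04  1.57060013e+00]
[(0.86, [236.6, 158.3, 275.6, 204.9]), (0.7, [244.3, 1.5, 310.4, 42.8])]
0.146 [255.44777754 190.74595879] [ 0.50641332 -0.20497812  0.146     ]
0.101 [255.69414539 177.0049278 ] [ 0.50625098 -0.21765126  0.101     ]
0.095 [255.72175704 175.46490342] [ 0.50622933 -0.21934102  0.095     ]
```

View pics/w5.png

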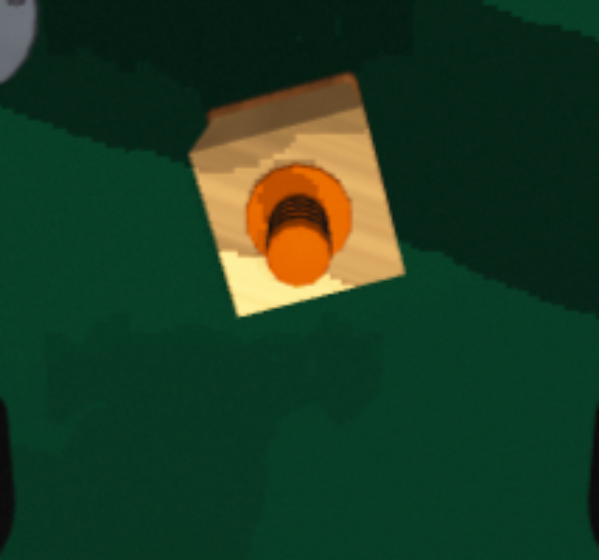

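Call:
{"api": "move_arm", "payload": {
  "targets": [
    {"tx": -0.06, "ty": 0, "tz": 1, "ax": 0, "ay": 0, "az": 0},
    {"tx": 0, "ty": 0, "tz": 1, "ax": 0, "ay": 0, "az": 0},
    {"tx": 0, "ty": 0, "tz": 1, "ax": 0, "ay": 0, "az": 0},
    {"tx": 0, "ty": 0, "tz": 1, "ax": 0, "ay": 0, "az": 0},
    {"tx": 0, "ty": 0, "tz": 1, "ax": 0, "ay": 0, "az": 0},
    {"tx": 0, "ty": 0, "tz": 1, "ax": 0, "ay": 0, "az": 0},
    {"tx": 0, "ty": 0, "tz": 1, "ax": 0, "ay": 0, "az": 0},
    {"tx": 0, "ty": 0, "tz": 0.45, "ax": 0, "ay": 0, "az": 0},
    {"tx": 0, "ty": 0, "tz": 0, "ax": 0, "ay": 0, "az": 0},
    {"tx": 0, "ty": 0, "tz": 0, "ax": 0, "ay": 0, "az": 0}
  ]
}}

```text
clock: 16.48
eef_pos: [0.5073, -0.2038, 0.1051]
orientation: [3.14, 0.0, 1.571]
contact_force: [0.5, -0.1, 0.2]
gripper_width: 1.002
finger_force: 0.0
```

Call:
{"api": "move_arm", "payload": {
  "targets": [
    {"tx": 0, "ty": 0, "tz": 0, "ax": 0, "ay": 0, "az": 0},
    {"tx": 0, "ty": 0, "tz": 0, "ax": 0, "ay": 0, "az": 0},
    {"tx": 0, "ty": 0, "tz": 0, "ax": 0, "ay": 0, "az": 0},
    {"tx": 0, "ty": 0, "tz": 0, "ax": 0, "ay": 0, "az": 0},
    {"tx": 0, "ty": 0, "tz": 0, "ax": 0, "ay": 0, "az": 0},
    {"tx": 0, "ty": 0, "tz": 0, "ax": 0, "ay": 0, "az": 0},
    {"tx": 0, "ty": 0, "tz": 0, "ax": 0, "ay": 0, "az": 0},
    {"tx": 0, "ty": 0, "tz": 0, "ax": 0, "ay": 0, "az": 0}
  ],
  "grip": -1,
  "newtons": 80
}}

```text
clock: 17.48
eef_pos: [0.5067, -0.2038, 0.1045]
orientation: [3.141, 0.0, 1.571]
contact_force: [-1.6, -0.1, 4.6]
gripper_width: 0.19
finger_force: 77.9
```

Call:
{"api": "move_arm", "payload": {
  "targets": [
    {"tx": 0, "ty": 0, "tz": -0.5, "ax": 0, "ay": 0, "az": 0},
    {"tx": 0, "ty": 0, "tz": -0.75, "ax": 0, "ay": 0, "az": 0},
    {"tx": 0, "ty": 0, "tz": -1, "ax": 0, "ay": 0, "az": 0},
    {"tx": 0, "ty": 0, "tz": -1, "ax": 0, "ay": 0, "az": 0},
    {"tx": 0, "ty": 0, "tz": -1, "ax": 0, "ay": 0, "az": 0},
    {"tx": 0, "ty": 0, "tz": -1, "ax": 0, "ay": 0, "az": 0},
    {"tx": 0, "ty": 0, "tz": -1, "ax": 0, "ay": 0, "az": 0},
    {"tx": 0, "ty": 0, "tz": -1, "ax": 0, "ay": 0, "az": 0},
    {"tx": 0, "ty": 0, "tz": -1, "ax": 0, "ay": 0, "az": 0},
    {"tx": 0, "ty": 0, "tz": -0.5, "ax": 0, "ay": 0, "az": 0},
    {"tx": 0, "ty": 0, "tz": 0, "ax": 0, "ay": 0, "az": 0}
  ]
}}

```text
clock: 18.85
eef_pos: [0.507, -0.2038, 0.2802]
orientation: [3.14, 0.001, 1.571]
contact_force: [1.0, -0.4, -0.5]
gripper_width: 0.191
finger_force: 78.0
```

Call:
{"api": "move_arm", "payload": {
  "targets": [
    {"tx": 0.8, "ty": 0.1, "tz": 0, "ax": 0, "ay": 0, "az": 0},
    {"tx": 0.9, "ty": 0.1, "tz": 0, "ax": 0, "ay": 0, "az": 0},
    {"tx": 0.9, "ty": 0.1, "tz": 0, "ax": 0, "ay": 0, "az": 0},
    {"tx": 0.9, "ty": 0.1, "tz": 0, "ax": 0, "ay": 0, "az": 0},
    {"tx": 0.9, "ty": 0.2, "tz": 0, "ax": 0, "ay": 0, "az": 0},
    {"tx": 0.9, "ty": 0.2, "tz": 0, "ax": 0, "ay": 0, "az": 0},
    {"tx": 0.9, "ty": 0.1, "tz": 0, "ax": 0, "ay": 0, "az": 0},
    {"tx": 0.9, "ty": 0.1, "tz": 0, "ax": 0, "ay": 0, "az": 0},
    {"tx": 0.95, "ty": 0.08, "tz": 0, "ax": 0, "ay": 0, "az": 0},
    {"tx": 0, "ty": 0, "tz": 0, "ax": 0, "ay": 0, "az": 0},
    {"tx": 0, "ty": 0, "tz": 0, "ax": 0, "ay": 0, "az": 0}
  ]
}}

```text
clock: 20.23
eef_pos: [0.5283, -0.0427, 0.2793]
orientation: [-3.142, 0.0, 1.571]
contact_force: [-0.4, -0.6, -2.8]
gripper_width: 0.189
finger_force: 78.0
```

Run:
```python
from h import *
st=env.get_state();print(st['clock'],st['eef_pos'],st['contact_force'])
a=viewer.camera("wrist");b=viewer.camera("scene")
cv2.imwrite("pics/c6.png",np.hstack([cv2.resize(b[100:260,220:370],(375,400)),cv2.resize(a[120:320,150:364],(428,400))]))
```

```text
20.225 [ 0.52825275 -0.04268104  0.27928671] [-0.39391549 -0.60586784 -2.78007821]
```

View pics/c6.png

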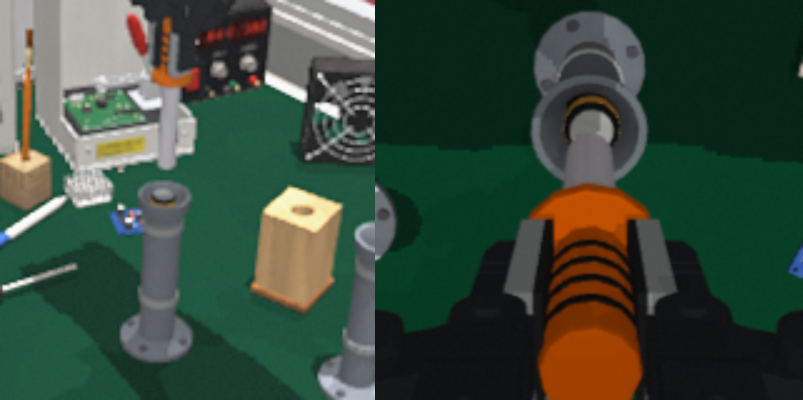

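Call:
{"api": "move_arm", "payload": {
  "targets": [
    {"tx": 0, "ty": 0, "tz": 0.5, "ax": 0, "ay": 0, "az": 0},
    {"tx": 0, "ty": 0, "tz": 0.5, "ax": 0, "ay": 0, "az": 0},
    {"tx": 0, "ty": 0, "tz": 0.3, "ax": 0, "ay": 0, "az": 0},
    {"tx": 0, "ty": 0, "tz": 0.2, "ax": 0, "ay": 0, "az": 0},
    {"tx": 0, "ty": 0, "tz": 0.2, "ax": 0, "ay": 0, "az": 0},
    {"tx": 0, "ty": 0, "tz": 0.2, "ax": 0, "ay": 0, "az": 0},
    {"tx": 0, "ty": 0, "tz": 0.2, "ax": 0, "ay": 0, "az": 0},
    {"tx": 0, "ty": 0, "tz": 0.2, "ax": 0, "ay": 0, "az": 0}
  ]
}}

```text
clock: 21.32
eef_pos: [0.5283, -0.0427, 0.2331]
orientation: [3.141, 0.0, 1.571]
contact_force: [-0.9, -0.2, 1.2]
gripper_width: 0.187
finger_force: 77.9
```

Call:
{"api": "move_arm", "payload": {
  "targets": [
    {"tx": 0, "ty": 0, "tz": 0.1, "ax": 0, "ay": 0, "az": 0},
    {"tx": 0, "ty": 0, "tz": 0.1, "ax": 0, "ay": 0, "az": 0}
  ]
}}

```text
clock: 21.58
eef_pos: [0.5282, -0.0427, 0.2292]
orientation: [-3.142, 0.0, 1.571]
contact_force: [-0.7, 0.3, 1.7]
gripper_width: 0.19
finger_force: 77.9
```

Call:
{"api": "move_arm", "payload": {
  "targets": [
    {"tx": 0, "ty": 0, "tz": 0.1, "ax": 0, "ay": 0, "az": 0},
    {"tx": 0, "ty": 0, "tz": 0.1, "ax": 0, "ay": 0, "az": 0}
  ]
}}

```text
clock: 21.82
eef_pos: [0.5283, -0.0427, 0.2252]
orientation: [3.142, 0.0, 1.571]
contact_force: [-1.0, -0.3, 1.6]
gripper_width: 0.188
finger_force: 77.9
```

Call:
{"api": "move_arm", "payload": {
  "targets": [
    {"tx": 0, "ty": 0, "tz": 0.1, "ax": 0, "ay": 0, "az": 0},
    {"tx": 0, "ty": 0, "tz": 0.1, "ax": 0, "ay": 0, "az": 0}
  ]
}}

```text
clock: 22.08
eef_pos: [0.5282, -0.0427, 0.2212]
orientation: [-3.142, 0.0, 1.571]
contact_force: [-0.9, 0.3, 0.9]
gripper_width: 0.188
finger_force: 77.9
```

Call:
{"api": "move_arm", "payload": {
  "targets": [
    {"tx": 0, "ty": 0, "tz": 0.1, "ax": 0, "ay": 0, "az": 0},
    {"tx": 0, "ty": 0, "tz": 0.1, "ax": 0, "ay": 0, "az": 0}
  ]
}}

```text
clock: 22.32
eef_pos: [0.5282, -0.0427, 0.2172]
orientation: [-3.142, -0.0, 1.571]
contact_force: [-1.5, -0.8, 1.0]
gripper_width: 0.188
finger_force: 77.9
```

Call:
{"api": "move_arm", "payload": {
  "targets": [
    {"tx": 0, "ty": 0, "tz": 0.1, "ax": 0, "ay": 0, "az": 0},
    {"tx": 0, "ty": 0, "tz": 0.05, "ax": 0, "ay": 0, "az": 0}
  ]
}}

```text
clock: 22.58
eef_pos: [0.5282, -0.0427, 0.2141]
orientation: [-3.141, -0.0, 1.571]
contact_force: [-1.4, -0.0, 1.2]
gripper_width: 0.189
finger_force: 77.9
```

Call:
{"api": "move_arm", "payload": {
  "targets": [
    {"tx": 0, "ty": 0, "tz": 0.1, "ax": 0, "ay": 0, "az": 0},
    {"tx": 0, "ty": 0, "tz": 0.1, "ax": 0, "ay": 0, "az": 0}
  ]
}}

```text
clock: 22.82
eef_pos: [0.5285, -0.0427, 0.2108]
orientation: [3.141, 0.0, 1.571]
contact_force: [-3.3, 0.3, 8.0]
gripper_width: 0.192
finger_force: 78.6
```

Call:
{"api": "move_arm", "payload": {
  "targets": [
    {"tx": 0, "ty": 0, "tz": 0.08, "ax": 0, "ay": 0, "az": 0},
    {"tx": 0, "ty": 0, "tz": 0, "ax": 0, "ay": 0, "az": 0}
  ]
}}

```text
clock: 23.08
eef_pos: [0.5286, -0.0427, 0.2096]
orientation: [3.14, 0.0, 1.571]
contact_force: [-1.3, 0.4, 7.9]
gripper_width: 0.19
finger_force: 78.9
```

Call:
{"api": "move_arm", "payload": {
  "targets": [
    {"tx": 0, "ty": 0, "tz": 0.08, "ax": 0, "ay": 0, "az": 0},
    {"tx": 0, "ty": 0, "tz": 0, "ax": 0, "ay": 0, "az": 0}
  ]
}}

```text
clock: 23.32
eef_pos: [0.5287, -0.0427, 0.2084]
orientation: [3.14, 0.0, 1.571]
contact_force: [-3.7, 0.8, 11.0]
gripper_width: 0.19
finger_force: 79.2
```

Call:
{"api": "move_arm", "payload": {
  "targets": [
    {"tx": 0, "ty": 0, "tz": 0.05, "ax": 0, "ay": 0, "az": 0},
    {"tx": 0, "ty": 0, "tz": 0, "ax": 0, "ay": 0, "az": 0}
  ]
}}

```text
clock: 23.58
eef_pos: [0.5288, -0.0428, 0.2078]
orientation: [3.14, 0.0, 1.571]
contact_force: [-4.5, -1.2, 12.8]
gripper_width: 0.188
finger_force: 79.4
```

Call:
{"api": "move_arm", "payload": {
  "targets": [
    {"tx": 0, "ty": 0, "tz": 0.01, "ax": 0, "ay": 0, "az": 0},
    {"tx": 0, "ty": 0, "tz": 0, "ax": 0, "ay": 0, "az": 0},
    {"tx": 0, "ty": 0, "tz": 0, "ax": 0, "ay": 0, "az": 0},
    {"tx": 0, "ty": 0, "tz": 0, "ax": 0, "ay": 0, "az": 0},
    {"tx": 0, "ty": 0, "tz": 0, "ax": 0, "ay": 0, "az": 0}
  ]
}}

```text
clock: 24.2
eef_pos: [0.5288, -0.0428, 0.2078]
orientation: [3.139, 0.0, 1.571]
contact_force: [-3.5, -0.2, 14.4]
gripper_width: 0.19
finger_force: 79.4
```

Call:
{"api": "move_arm", "payload": {
  "targets": [
    {"tx": 0, "ty": 0, "tz": -0.3, "ax": 0, "ay": 0, "az": 0},
    {"tx": 0, "ty": 0, "tz": -0.6, "ax": 0, "ay": 0, "az": 0},
    {"tx": 0, "ty": 0, "tz": -1, "ax": 0, "ay": 0, "az": 0},
    {"tx": 0, "ty": 0, "tz": -1, "ax": 0, "ay": 0, "az": 0},
    {"tx": 0, "ty": 0, "tz": -0.8, "ax": 0, "ay": 0, "az": 0},
    {"tx": 0, "ty": 0, "tz": 0, "ax": 0, "ay": 0, "az": 0}
  ]
}}

```text
clock: 24.95
eef_pos: [0.5291, -0.0428, 0.2811]
orientation: [3.139, 0.0, 1.571]
contact_force: [0.1, -0.3, -0.6]
gripper_width: 0.19
finger_force: 78.1
```

Call:
{"api": "move_arm", "payload": {
  "targets": [
    {"tx": -0.8, "ty": -0.1, "tz": 0, "ax": 0, "ay": 0, "az": 0},
    {"tx": -0.9, "ty": -0.1, "tz": 0, "ax": 0, "ay": 0, "az": 0},
    {"tx": -0.9, "ty": -0.1, "tz": 0, "ax": 0, "ay": 0, "az": 0},
    {"tx": -0.9, "ty": -0.1, "tz": 0, "ax": 0, "ay": 0, "az": 0},
    {"tx": -0.9, "ty": -0.2, "tz": 0, "ax": 0, "ay": 0, "az": 0},
    {"tx": -0.9, "ty": -0.2, "tz": 0, "ax": 0, "ay": 0, "az": 0},
    {"tx": -0.9, "ty": -0.1, "tz": 0, "ax": 0, "ay": 0, "az": 0},
    {"tx": -0.9, "ty": -0.1, "tz": 0, "ax": 0, "ay": 0, "az": 0},
    {"tx": -0.95, "ty": -0.08, "tz": 0, "ax": 0, "ay": 0, "az": 0},
    {"tx": 0, "ty": 0, "tz": 0, "ax": 0, "ay": 0, "az": 0},
    {"tx": 0, "ty": 0, "tz": 0, "ax": 0, "ay": 0, "az": 0}
  ]
}}

```text
clock: 26.32
eef_pos: [0.5066, -0.2037, 0.2798]
orientation: [-3.141, -0.0, 1.571]
contact_force: [0.4, 0.3, -2.1]
gripper_width: 0.189
finger_force: 78.1
```

Run:
```python
from h import *
st=env.get_state();print(st['clock'],st['eef_pos'],st['orientation'])
a=viewer.camera("wrist");b=viewer.camera("scene")
cv2.imwrite("pics/c7.png",np.hstack([cv2.resize(b[100:260,220:370],(375,400)),cv2.resize(a[120:320,150:364],(428,400))]))
t=[.507,-.2037,.095]
print(proj("wrist",t),proj("scene",t))
```

```text
26.325 [ 0.5066268  -0.20365219  0.27978888] [-3.14142695e+00 -4.86734816e-04  1.57063677e+00]
[256.83991875 167.72010058] [339.75625843 183.13307866]
```

View pics/c7.png

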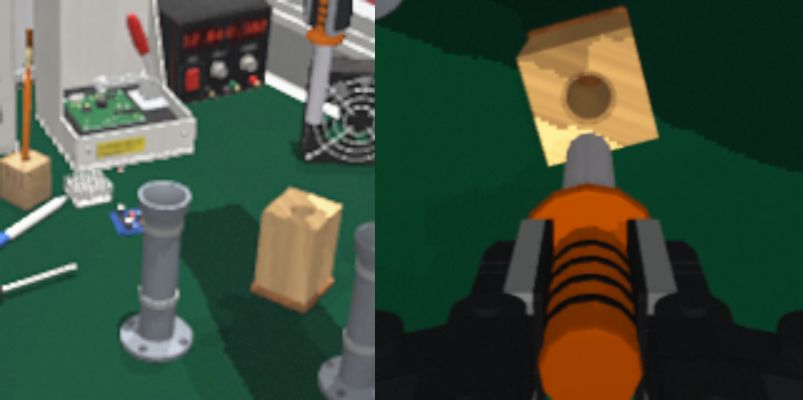

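The tube now swallows both cells, and the rod hangs upright with its tip in line with the stand's hole at crop (588,96). Lowering it.

Call:
{"api": "move_arm", "payload": {
  "targets": [
    {"tx": 0, "ty": 0.02, "tz": 1, "ax": 0, "ay": 0, "az": 0},
    {"tx": 0, "ty": 0, "tz": 1, "ax": 0, "ay": 0, "az": 0},
    {"tx": 0, "ty": 0, "tz": 1, "ax": 0, "ay": 0, "az": 0},
    {"tx": 0, "ty": 0, "tz": 0.7, "ax": 0, "ay": 0, "az": 0},
    {"tx": 0, "ty": 0, "tz": 0.4, "ax": 0, "ay": 0, "az": 0},
    {"tx": 0, "ty": 0, "tz": 0.4, "ax": 0, "ay": 0, "az": 0},
    {"tx": 0, "ty": 0, "tz": 0.4, "ax": 0, "ay": 0, "az": 0},
    {"tx": 0, "ty": 0, "tz": 0.2, "ax": 0, "ay": 0, "az": 0}
  ]
}}

```text
clock: 27.42
eef_pos: [0.507, -0.2037, 0.1775]
orientation: [-3.141, -0.0, 1.571]
contact_force: [-0.1, -0.5, -1.8]
gripper_width: 0.192
finger_force: 78.1
```

Tip is now at about 88 mm, just inside the hole with no contact.

Call:
{"api": "move_arm", "payload": {
  "targets": [
    {"tx": 0, "ty": 0, "tz": 0.5, "ax": 0, "ay": 0, "az": 0},
    {"tx": 0, "ty": 0, "tz": 0.5, "ax": 0, "ay": 0, "az": 0},
    {"tx": 0, "ty": 0, "tz": 0.5, "ax": 0, "ay": 0, "az": 0},
    {"tx": 0, "ty": 0, "tz": 0.5, "ax": 0, "ay": 0, "az": 0},
    {"tx": 0, "ty": 0, "tz": 0.5, "ax": 0, "ay": 0, "az": 0},
    {"tx": 0, "ty": 0, "tz": 0.5, "ax": 0, "ay": 0, "az": 0},
    {"tx": 0, "ty": 0, "tz": 0.3, "ax": 0, "ay": 0, "az": 0},
    {"tx": 0, "ty": 0, "tz": 0.2, "ax": 0, "ay": 0, "az": 0},
    {"tx": 0, "ty": 0, "tz": 0, "ax": 0, "ay": 0, "az": 0}
  ]
}}

```text
clock: 28.55
eef_pos: [0.507, -0.2036, 0.1077]
orientation: [-3.141, -0.0, 1.571]
contact_force: [0.0, 1.2, -0.7]
gripper_width: 0.19
finger_force: 78.1
```

Call:
{"api": "move_arm", "payload": {
  "targets": [
    {"tx": 0, "ty": 0, "tz": 0.08, "ax": 0, "ay": 0, "az": 0},
    {"tx": 0, "ty": 0, "tz": 0, "ax": 0, "ay": 0, "az": 0}
  ]
}}

```text
clock: 28.8
eef_pos: [0.5072, -0.2037, 0.1064]
orientation: [3.141, 0.0, 1.571]
contact_force: [1.2, -0.6, -0.5]
gripper_width: 0.189
finger_force: 78.1
```

Within 2 mm of the rest height; release and lift away.

Call:
{"api": "move_arm", "payload": {
  "targets": [
    {"tx": 0, "ty": 0, "tz": 0.04, "ax": 0, "ay": 0, "az": 0},
    {"tx": 0, "ty": 0, "tz": 0, "ax": 0, "ay": 0, "az": 0},
    {"tx": 0, "ty": 0, "tz": 0, "ax": 0, "ay": 0, "az": 0},
    {"tx": 0, "ty": 0, "tz": 0, "ax": 0, "ay": 0, "az": 0},
    {"tx": 0, "ty": 0, "tz": 0, "ax": 0, "ay": 0, "az": 0},
    {"tx": 0, "ty": 0, "tz": 0, "ax": 0, "ay": 0, "az": 0},
    {"tx": 0, "ty": 0, "tz": -0.5, "ax": 0, "ay": 0, "az": 0},
    {"tx": 0, "ty": 0, "tz": -1, "ax": 0, "ay": 0, "az": 0},
    {"tx": 0, "ty": 0, "tz": -1, "ax": 0, "ay": 0, "az": 0},
    {"tx": 0, "ty": 0, "tz": -1, "ax": 0, "ay": 0, "az": 0},
    {"tx": 0, "ty": 0, "tz": -1, "ax": 0, "ay": 0, "az": 0},
    {"tx": 0, "ty": 0, "tz": -1, "ax": 0, "ay": 0, "az": 0},
    {"tx": 0, "ty": 0, "tz": -1, "ax": 0, "ay": 0, "az": 0},
    {"tx": 0, "ty": 0, "tz": 0, "ax": 0, "ay": 0, "az": 0},
    {"tx": 0, "ty": 0, "tz": 0, "ax": 0, "ay": 0, "az": 0},
    {"tx": 0, "ty": 0, "tz": 0, "ax": 0, "ay": 0, "az": 0}
  ],
  "grip": 1
}}

```text
clock: 30.8
eef_pos: [0.5065, -0.2034, 0.2346]
orientation: [-3.14, -0.001, 1.571]
contact_force: [-0.3, -1.0, 0.0]
gripper_width: 0.998
finger_force: 0.0
```

Run:
```python
from h import *
st=env.get_state();print(st['clock'],st['eef_pos'])
a=viewer.camera("wrist");b=viewer.camera("scene")
cv2.imwrite("pics/c8.png",np.hstack([cv2.resize(b[100:260,220:370],(375,400)),cv2.resize(a[100:300,150:364],(425,400))]))
```

```text
30.8 [ 0.50647708 -0.20344986  0.23456062]
```

View pics/c8.png

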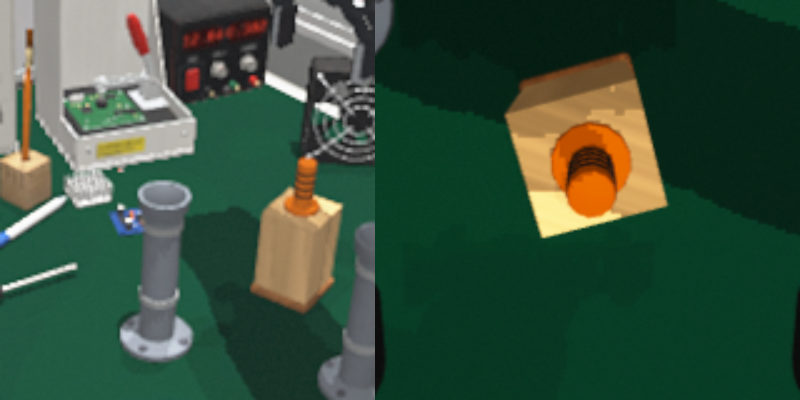

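The rod stands upright in the stand with its collar on top, and both cells are down in the tube.

```bash
python3 -c "
from rig import env
print(env.hand_in())"
```

```text
the job is handed in; nothing more can be done
None
```

I pushed both cells down onto the sprung stop, holding about 15 N for over half a second, put the rod back upright in its stand and handed the job in at about 31 s; the hand-in returned no verdict.

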